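Seat the loaded carrier and start the bonding station

ROBOT

A 6-joint arm with a two-finger parallel gripper is mounted at the origin on the work surface. World frame = base frame: x ahead of the robot, y to its left, z up, the work surface at z = 0. Lengths are in mm, angles in rad, forces in N, time in s.
With the tool pointing down it reaches from about 400 to 925 mm from the base axis. Payload 12.5 kg.
Tool frame: the origin (TCP) lies midway between the tips of the shut fingers; the grasp point (between the pads) lies 19 mm behind it; z points along the fingers, y is the line along which they close (so a half turn about z gives the same grasp; the last joint's range is limited). The gripper opens to 95 mm and grips with 3 to 60 N. Pads are 20 mm wide; open, the fingers measure 119 mm over their backs; the gripper's body (75 mm by 180 mm) begins 59 mm behind the grasp point.
Start: joints at [-1.447, 0.491, 1.559, -0, 1.092, -0.106], TCP at [142.386, -608.583, 214.661] pointing down, gripper open.
Joint ranges: [-3.1, 3.1], [-0.84, 2.19], [0.05, 2.79], [-1.13, 4.28], [0.06, 2.93], [-2.69, 2.69]. Speed limits (rad/s): [2.22, 2.22, 2.79, 3.14, 3.14, 3.14].

INTERFACE

Orientations are given as [roll, pitch, yaw] about the fixed x, y, z axes, in that order (R = Rz(yaw) Ry(pitch) Rx(roll)).
In Python, from cell import env gives the robot as it stands.
- The arm moves only by the shell command python3 -m inch 'ROWS'. ROWS is JSON, a list of rows, each a list of 7 numbers: the turn, a rotation vector about the tool's x, y, z in rad, then the shift along the tool's x, y, z in cm, then the closure, from -1 (fully open) to 1 (shut). A call has 1 to 20 rows; each row shifts and turns the commanded pose from where the row before left it, along the tool's axes as they then stand; what a row does not reach is not made up. A row lasts 1/8 s, in which the tool goes at most 62.5 mm and 10.7 degrees, less where a joint would pass 70% of its speed; a pose out of reach is approached as far as the arm can. A call with a gripper value outside its range is refused whole. The fingers move at their own pace and stop on an object; the grip force is fixed at half the most. Time passes only in rows, so rows that do not move let the fingers close. It gives the time, the measured TCP pose, the force, the opening and the grip force at its end, in the units of the state.
- env.state(): the state, without advancing time (a new reading comes with each control period).
- env.read_camera(name): name is "scene" or "top" or "wrist"; returns a dict with "img" (420x560x3 uint8, red, green, blue), "depth" (420x560 float32, mm along the optical axis (not along the pixel's ray), 0 where there is no reading), "fx", "fy", "cx", "cy" (pixels), "position" and "orientation" of the camera in the world. Camera axes: x right, y down, z forward; pixel columns grow to the right and rows downward; lengths in mm; the calibration is good to about 2 mm. A picture is of the moment at which its call begins.
- env.job_done(): hands the job in; it is judged then, once.
Trained networks look in a picture, given as the dict that the camera call returned (one of the last four; its "shot" number tells which), for a name from the list of things; names that differ only in an ending like _2 or _b are one class to them, and where a whole thing is asked for, a point or a joint stands for the part that bears it (a point fixed in the world has none). Each returns a list of dicts, best first, with "score" (0 to 1); they miss things now and then, are a little off and sometimes report something else, mostly with a low value. They report only what shows in the picture. A call takes as long as a camera call. They do not tell look-alikes from the thing itself.
- env.find_in(picture, target): "centre" ([x, y, z] in mm, in the coordinates of the camera as it stood for that picture, good to about 4 mm: the middle of the surface that is visible of it).
- env.trace(picture, target): "mask" (420x560 bool, what is visible of it).
The state is a dict: "t": time; "joints": joint angles; "qvel": joint speeds; "tau": joint torques, N m; "eef_pos": TCP position; "tcp_rot": TCP orientation; "ft_force": force on the tool from outside, world axes, zero at the start; "moment": the same for the moment, N m; "opening": opening from 0.0 (shut) to 1.0 (fully open); "grip_force": force on a finger pad.
Only numpy, scipy, OpenCV 4.12 (cv2) and the standard library are available. Lean on these libraries where they do the work, as an engineer would, in place of code of your own. Each camera call takes 0.05 s, during which the arm holds its last target. There are 200 camera calls.

TASK

On one of the two bonding stages a carrier plate with a circuit board has been left short of the stop bar of its nest. With the fingertips, gently push that carrier along the nest until it rests fully home against the stop bar, then gently press the start button (the small, flat, round one) on the button box in front of the same stage, so that it goes well down, let it come up again and draw back clear. Only push and press, lift nothing, and leave the empty stage, the other start button, both mushroom-headed emergency stops and the loose things standing about alone.

Things in the scene. Friction and masses are not known exactly. Their poses are not given: they have to be found in the camera images.
- stage_loaded: Fixed alignment stage holding the carrier, left (+y) or right (-y) of the robot: black slides under a black 100 x 100 mm nest plate. Origin: centre of its underside, 8 mm above the work surface. Nest floor 64 mm above the origin. x runs along the nest from stop bar to open end, away from the robot (yaw within 0.3 rad). Micrometers stick out sideways to y = +-92 mm, lower than 45 mm.
- stop_face (a point): On the loaded stage, middle of the stop bar's inner face at nest floor level; axes as the stage. The steel bar is 84 mm wide, 8 mm high. Steel side guides 6 mm high run along x, inner faces at y = +-42 mm. The nest plate's open end is 92 mm in +x from here. Carrier home = its near edge meets this face.
- carrier: Loose aluminium plate 110 (x) x 80 (y) x 8 mm, about 0.2 kg, with a green circuit board fixed on top. Origin: centre of its underside; axes as the stage. Lies flat on the nest floor between the guides (2 mm play each side), 12 to 25 mm short of the stop bar. Home, its origin is 55 mm in +x from stop_face. Sliding takes 1 to 4 N.
- carrier_far_edge (a point): Middle of the carrier's far edge (+x end, away from the robot) at underside height; the edge is 8 mm high. It hangs over the open end of the nest plate (by 18 mm when home) with free space below, so fingertips can come down beyond it and push it in -x of the stage, towards the robot.
- stage_empty: The same kind of stage, with nothing in its nest, on the other side of the robot. Origin and axes as stage_loaded. Not to be touched.
- box_left: Fixed grey button box on the left (+y), in front of (beyond, +x of) the left-hand stage. 80 mm (x) x 130 mm (y) x 55 mm high, yaw within 0.45 rad; origin at the centre of its underside. Start button at y = -33 mm, emergency stop at y = +33 mm, both on the top face.
- box_right: The same box on the right (-y), for the right-hand stage; same layout.
- start_left_top (a point): Centre of the top face of the left box's start button: flat round steel cap, 25 mm across, 12 mm above the box top (67 mm above the work surface) in a 30 mm bezel ring 3 mm high. It is pushed straight down.
- start_right_top (a point): The same for the right box's start button.
- start_left (a joint): Travel of the left start button in m: 0 up, 0.006 fully down; sprung, about 1.2 N to start and 5 N fully down, comes up by itself. It counts as pressed from 0.003.
- start_right (a joint): The same for the right start button.
- estop_left: Emergency stop on the left box: mushroom head 40 mm across, its top 89 mm above the work surface; origin on its axis 60 mm above the work surface. Not to be touched.
- estop_right: The same on the right box. Not to be touched.
- spare_carrier: Loose empty carrier plate, 110 x 80 x 8 mm, lying on the mat between the stations. Origin: centre of its underside. Not to be moved.
- alcohol_bottle: Loose white bottle, 54 mm across, 130 mm tall, between the button boxes. Origin: centre of its underside. Not to be moved.
- tape_roll: Loose amber tape roll lying flat, 92 mm across, 19 mm high, to the left. Origin: centre of its underside. Not to be moved.
- parts_jar: Loose amber jar with steel lid, 60 mm across, 60 mm tall, to the right. Origin: centre of its underside. Not to be moved.
Things that resemble listed ones, but are neither listed nor needed, are in the scene too. Leave any yellow look-alike of the box_left alone.

How it is judged:
By the outcome, as a careful person would: the job done as asked, in the order asked, and still so for the second after the job is handed in, with the robot touching nothing.
It also fails if it takes over 43 s, if anything falls off the work surface, if the arm or the gripper's body presses on something with over 40 N, if the wrist force passes 120 N, or if a joint passes its speed limit or range.

## Working session

There is one attempt and no reset: what is moved stays moved. The work goes in short steps, Python scripts to look and compute and a shell command to move; the robot and the scene stay as the last step left them, time stands still between calls to the robot, and variables do not carry over. Pictures are saved under pics/ and viewed, at most 10 in all, crops included, and the job is handed in when it is done.

```bash
mkdir -p pics; ls; cat > h.py <<'E'
import numpy as np, cv2
from cell import env
from scipy.spatial.transform import Rotation as R
def cam(n,save=None):
    p=env.read_camera(n)
    if save: cv2.imwrite('pics/'+save,p['img'][:,:,::-1])
    return p
def T(p):
    o=np.array(p['orientation'],float)
    M=o if o.shape==(3,3) else R.from_euler('xyz',o).as_matrix()
    return M,np.array(p['position'],float)
def w(p,c):
    M,t=T(p); return M@np.array(c)+t
def cloud(p):
    d=p['depth'].astype(float); v,u=np.mgrid[:420,:560]
    c=np.stack([(u-p['cx'])/p['fx']*d,(v-p['cy'])/p['fy']*d,d],-1)
    M,t=T(p); W=c@M.T+t; W[d==0]=np.nan; return W
E
python3 - <<'E'
from h import *
np.set_printoptions(precision=1,suppress=True)
print(env.state())
for n in ['top','scene']:
    p=cam(n,n+'0.png'); print(n,p['position'],p['orientation'],p['fx'])
    for t in ['stage_loaded','stage_empty','carrier','box_left','box_right','start_left','start_right','estop_left','estop_right','spare_carrier','alcohol_bottle','tape_roll','parts_jar']:
        print(t,[(round(r['score'],2),w(p,r['centre'])) for r in env.find_in(p,t)[:4]])
E
```

```text
pics
{'t': 0.0, 'joints': array([-1.4,  0.5,  1.6, -0. ,  1.1, -0.1]), 'qvel': array([ 0., -0., -0., -0., -0.,  0.]), 'tau': array([ -0. , -61.3, -25.8,   0.1,   0. ,  -0. ]), 'eef_pos': array([ 142.4, -608.3,  214.1]), 'tcp_rot': array([-3.1, -0. ,  0.2]), 'ft_force': array([-0. , -0.6,  0.2]), 'moment': array([-0.,  0.,  0.]), 'grip_force': 0.0, 'opening': 0.9997665896188994}
top [ 424.3   75.7 1153.6] [-3.   0.  -1.6] 386.7280474026119
stage_loaded [(0.6, array([371.5, 187.9,  67.8]))]
stage_empty [(0.84, array([ 406.5, -152.9,   72.3]))]
carrier [(0.82, array([428. , 192.7,  83.2]))]
box_left [(0.69, array([ 662.6, -177. ,   88.6])), (0.66, array([566.1, 589.5,  53.4])), (0.6, array([747.3,  65.3,  53.4])), (0.59, array([671.8, 243.2,  55.7]))]
box_right [(0.95, array([ 661.1, -208.1,   55.8])), (0.57, array([368.7, 182.8,  73.2]))]
start_left [(0.5, array([574.4, 564.5,  68.6])), (0.49, array([768.1,  31.2,  68. ])), (0.38, array([687.8, 208.6,  69.1]))]
start_right []
estop_left [(0.49, array([659.3, 277.7,  86.4])), (0.45, array([563.2, 627.3,  88.8]))]
estop_right [(0.6, arra
[... 781 characters left out ...]
,  58.4])), (0.39, array([ 671.5, -182.5,   88. ]))]
start_left [(0.56, array([685.6, 207.4,  66.2])), (0.53, array([570.9, 561.4,  69. ]))]
start_right [(0.64, array([ 668.9, -244.5,   65.3])), (0.27, array([686.9, 209.3,  65.4])), (0.15, array([ 417.8, -179.2,   70.3]))]
estop_left [(0.69, array([744.8,  88. ,  91.4])), (0.41, array([664.2, 265.7,  85.4]))]
estop_right [(0.75, array([ 666.6, -181.7,   88. ])), (0.59, array([532.4, 414.2,  19.9]))]
spare_carrier []
alcohol_bottle [(0.68, array([640.4, -32.1,  76.8])), (0.64, array([395.3, 154.7,  32.9]))]
tape_roll [(0.8, array([534., 416.,  20.]))]
parts_jar [(0.91, array([ 518.6, -388.7,   60.1])), (0.65, array([ 677.5, -216.7,   55.2]))]
```

View pics/top0.png

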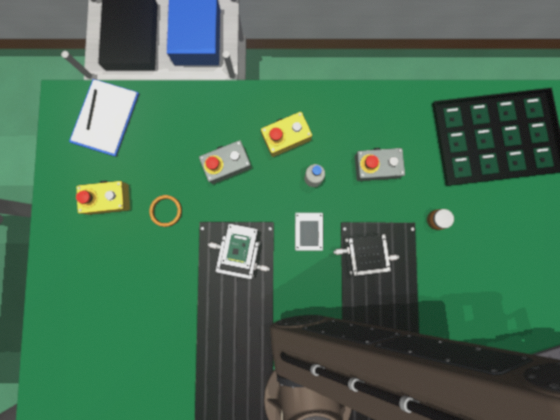

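View pics/scene0.png

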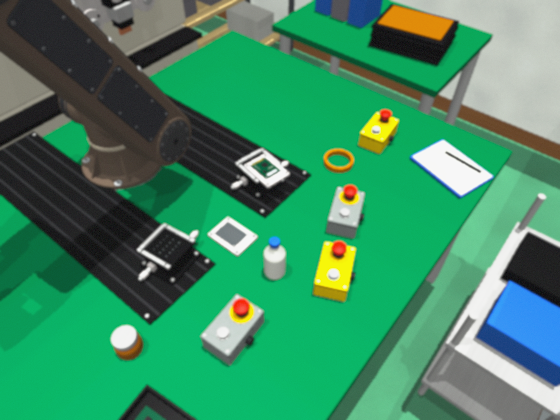

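```bash
python3 - <<'E'
from h import *
np.set_printoptions(precision=1,suppress=True)
for n in ['top','scene']:
    p=cam(n); W=cloud(p)
    for t,zlo,zhi,c0 in [('carrier',76,92,(430,190)),('start_left',62,72,(687,208)),('box_left',50,60,(675,235)),('estop_left',80,92,(662,272))]:
        for r in env.trace(p,t):
            P=W[r['mask']]; P=P[(P[:,2]>zlo)&(P[:,2]<zhi)]
            if len(P)<10 or np.hypot(*(np.median(P[:,:2],0)-c0))>60: continue
            (c,s,a)=cv2.minAreaRect(P[:,:2].astype(np.float32))
            print(n,t,round(r['score'],2),len(P),'mean',P.mean(0),'rect',np.array(c),np.array(s),a)
E
```

```text
top carrier 0.89 1158 mean [428.5 194.4  81.7] rect [428.9 195.7] [ 82.5 110. ] 78.79901123046875
top box_left 0.81 963 mean [674.2 238.8  55.5] rect [675.3 242.5] [ 80.9 129.4] 22.537994384765625
top estop_left 0.68 136 mean [661.3 271.7  87.4] rect [661.8 272.4] [34.6 36.3] 4.231061935424805
scene carrier 0.6 775 mean [429.6 190.5  80.8] rect [427.9 191.3] [ 85.  115.3] 79.80548858642578
scene start_left 0.51 51 mean [687.3 208.6  66.4] rect [686.8 209.7] [23.1 21.4] 75.14840698242188
scene box_left 0.79 854 mean [677.4 232.9  55. ] rect [673.9 240.7] [ 79.9 134.3] 22.6745662689209
scene estop_left 0.46 118 mean [662.8 268.2  86.6] rect [661.8 269.9] [34.  36.4] 73.29310607910156
```

The top view shows the loaded stage on the left, around pixel (238,250), and its grey box at (225,161) with the start button at (235,156). The yellow boxes at (287,133) and (102,197) are decoys. The heights and sizes I measured match the task. The carrier is centred near (428.5,194) with yaw −0.195, and the start button is near (687,210).

```bash
cat >> h.py <<'E'
def d(x,y,z,yaw=None,rot=None):
    s=env.state(); M=R.from_euler('xyz',s['tcp_rot']) if rot is None else rot
    print('pos',np.round(s['eef_pos'],1),'rpy',np.round(s['tcp_rot'],3),'F',np.round(s['ft_force'],1),'t',round(s['t'],2))
    print('shift cm',np.round(M.inv().apply(np.array([x,y,z])-s['eef_pos'])/10,2))
    if yaw is not None: print('turn',np.round((M.inv()*R.from_euler('xyz',[np.pi,0,yaw])).as_rotvec(),3))
E
python3 - <<'E'
from h import *
d(560,-200,214.7,-.195)
E
```

```text
pos [ 142.4 -608.6  214.7] rpy [3.142 0.    0.23 ] F [-0.4  0.2 -0.1] t 1.9
shift cm [ 4.997e+01 -3.027e+01 -1.000e-02]
turn [0.    0.    0.425]
```

```bash
python3 -m inch '[[0,0,0,4.2,-2.5,0,1],[0,0,0,4.2,-2.5,0,1],[0,0,0,4.2,-2.5,0,1],[0,0,0,4.2,-2.5,0,1],[0,0,0,4.2,-2.5,0,1],[0,0,0,4.2,-2.5,0,1],[0,0,0,4.2,-2.5,0,1],[0,0,0,4.2,-2.5,0,1],[0,0,0,4.2,-2.5,0,1],[0,0,0,4.2,-2.5,0,1],[0,0,0,4.2,-2.5,0,1],[0,0,0,4,-2.5,0,1],[0,0,0.14,0,0,0,1],[0,0,0.14,0,0,0,1],[0,0,0.145,0,0,0,1],[0,0,0,0,0,0,1]]'; python3 - <<'E'
from h import *
d(520,175.5,214.7,-.195)
E
```

```text
t: 3.9
eef_pos: [562.9, -202.1, 214.6]
tcp_rot: [3.142, -0.0, -0.194]
ft_force: [-0.3, 0.4, -0.5]
opening: 0.002
grip_force: 0.0
pos [ 562.9 -202.1  214.6] rpy [ 3.142 -0.    -0.194] F [-0.3  0.4 -0.5] t 3.9
shift cm [-1.149e+01 -3.622e+01 -1.000e-02]
turn [ 0.    -0.     0.001]
```

```bash
python3 -m inch '[[0,0,0,-1.6,-5.2,0,1],[0,0,0,-1.6,-5.2,0,1],[0,0,0,-1.6,-5.2,0,1],[0,0,0,-1.7,-5.2,0,1],[0,0,0,-1.7,-5.2,0,1],[0,0,0,-1.7,-5.2,0,1],[0,0,0,-1.6,-5,0,1],[0,0,0,0,0,0,1]]'; python3 - <<'E'
from h import *
np.set_printoptions(precision=1,suppress=True)
d(512,177,66,-.195)
for n in ['top','wrist']:
    p=cam(n,n+'1.png'); W=cloud(p)
    for r in env.trace(p,'carrier')[:3]:
        P=W[r['mask']]; P=P[(P[:,2]>76)&(P[:,2]<92)]
        if len(P)<10: continue
        c,s,a=cv2.minAreaRect(P[:,:2].astype(np.float32)); print(n,r['score'],np.array(c),np.array(s),a,P[:,2].mean())
E
```

```text
t: 4.9
eef_pos: [519.6, 178.1, 214.6]
tcp_rot: [-3.141, -0.0, -0.188]
ft_force: [0.1, 0.2, -0.1]
opening: 0.008
grip_force: 0.0
pos [519.6 178.1 214.6] rpy [-3.1 -0.  -0.2] F [ 0.1  0.2 -0.1] t 4.9
shift cm [-0.7  0.2 14.9]
turn [-0. -0.  0.]
wrist 0.58 [465.7 186.4] [80.1 38. ] 78.88231658935547 80.70080483447319
```

View pics/wrist1.png

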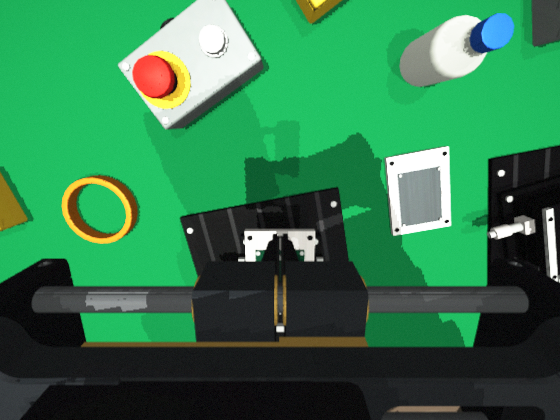

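```bash
python3 -m inch '[[0,0,0.007,0,0,4,1],[0,0,0,0,0.1,4,1],[0,0,0,0,0,4,1],[0,0,0,0,0,2.6,1],[0,0,0,0,0,0,1],[0,0,0,-0.7,0,0,1],[0,0,0,-0.7,0,0,1],[0,0,0,0,0,0,1]]'; python3 - <<'E'
from h import *
d(482.5+9.8,183-2,68,-.195)
E
```

```text
t: 6.1
eef_pos: [506.1, 177.3, 69.5]
tcp_rot: [-3.141, -0.001, -0.202]
ft_force: [1.1, 1.1, -0.9]
opening: 0.004
grip_force: 0.0
pos [506.1 177.3  69.5] rpy [-3.141e+00 -1.000e-03 -2.020e-01] F [ 1.1  1.1 -0.9] t 6.1
shift cm [-1.42 -0.09  0.15]
turn [-0.    -0.001 -0.007]
```

```bash
python3 -m inch '[[0,0,0,-0.3,0,0,1],[0,0,0,-0.3,0,0,1],[0,0,0,-0.3,0,0,1],[0,0,0,-0.2,0,0,1],[0,0,0,0,0,0,1]]';  python3 -m inch '[[0,0,0,-0.2,0,0,1],[0,0,0,-0.2,0,0,1],[0,0,0,-0.2,0,0,1],[0,0,0,-0.2,0,0,1],[0,0,0,0,0,0,1]]'
```

```text
t: 6.72
eef_pos: [495.4, 179.4, 68.6]
tcp_rot: [3.141, 0.0, -0.202]
ft_force: [0.5, -0.0, -0.1]
opening: 0.003
grip_force: 0.0
t: 7.35
eef_pos: [487.5, 181.0, 68.6]
tcp_rot: [3.141, 0.0, -0.202]
ft_force: [-0.3, -0.5, 0.3]
opening: 0.003
grip_force: 0.0
```

```bash
python3 -m inch '[[0,0,0,-0.2,0,0,1],[0,0,0,-0.2,0,0,1]]';  python3 - <<'E'
from h import *
np.set_printoptions(precision=1,suppress=True)
for n in ['top','scene']:
    p=cam(n,n+'2.png'); W=cloud(p)
    for r in env.trace(p,'carrier')[:3]:
        P=W[r['mask']]; P=P[(P[:,2]>76)&(P[:,2]<92)]
        if len(P)<10: continue
        c,s,a=cv2.minAreaRect(P[:,:2].astype(np.float32)); print(n,r['score'],P.mean(0),np.array(c),np.array(s),a)
    m=p['img'] 
    M,t=T(p); q=M.T@(np.array([430,190,80])-t); u=int(q[0]/q[2]*p['fx']+p['cx']); v=int(q[1]/q[2]*p['fy']+p['cy'])
    cv2.imwrite(f'pics/{n}2c.png',cv2.resize(m[max(0,v-50):v+50,max(0,u-65):u+65,::-1],None,fx=6,fy=6,interpolation=cv2.INTER_CUBIC))
E
```

```text
t: 7.6
eef_pos: [483.8, 181.8, 68.6]
tcp_rot: [3.142, -0.0, -0.202]
ft_force: [1.8, -0.6, -0.9]
opening: 0.008
grip_force: 0.6
top 0.56 [660.5 272.   87.2] [660.5 272.7] [34.6 36.8] 35.388797760009766
top 0.51 [626.1 -16.   85.6] [631.3 -18. ] [50.  49.9] 44.851219177246094
scene 0.52 [455.5 178.2  80.1] [447.7 181.6] [74.  71.4] 6.580317974090576
```

View pics/scene2c.png

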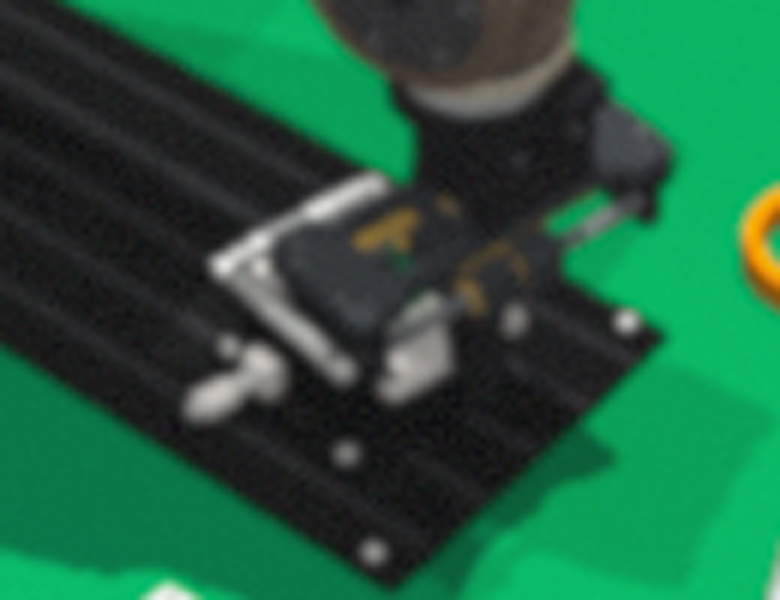

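The gripper hides the carrier in this scene crop, so I'll go by the force reading: it jumps when the carrier meets the stop.

```bash
for i in 1; do python3 -m inch '[[0,0,0,-0.2,0,0,1],[0,0,0,-0.2,0,0,1]]'; python3 -m inch '[[0,0,0,-0.2,0,0,1],[0,0,0,-0.2,0,0,1]]';python3 -m inch '[[0,0,0,-0.1,0,0,1],[0,0,0,-0.1,0,0,1]]'; done | grep -E 'eef|force'
```

```text
eef_pos: [479.9, 182.6, 68.6]
ft_force: [1.0, -0.6, 0.0]
grip_force: 0.6
eef_pos: [476.3, 183.4, 68.7]
ft_force: [7.1, 1.1, -1.5]
grip_force: 3.3
eef_pos: [476.2, 184.1, 69.2]
ft_force: [11.2, -0.5, -1.7]
grip_force: 5.6
```

The force climbs with no further travel, which looks like the stop. I'll back off, rise and look.

```bash
python3 -m inch '[[0,0,0,0.5,0,0,1],[0,0,0,1.5,0,0,1],[0,0,0,1.5,0,0,1],[0,0,0,0,0,-5,1],[0,0,0,0,0,-5,1],[0,0,0,5,0,-4,1],[0,0,0,6,0,0,1],[0,0,0,6,0,0,1],[0,0,0,0,0,0,1]]';  python3 - <<'E'
from h import *
np.set_printoptions(precision=1,suppress=True)
d(687,210,100,-.2)
for n in ['top','scene','wrist']:
    p=cam(n,n+'3.png'); W=cloud(p)
    for r in env.trace(p,'carrier')[:3]:
        P=W[r['mask']]; P=P[(P[:,2]>76)&(P[:,2]<92)]
        if len(P)<10: continue
        c,s,a=cv2.minAreaRect(P[:,:2].astype(np.float32)); print(n,r['score'],P.mean(0),np.array(c),np.array(s),a)
    m=p['img'] 
    M,t=T(p); q=M.T@(np.array([410,195,80])-t); u=int(q[0]/q[2]*p['fx']+p['cx']); v=int(q[1]/q[2]*p['fy']+p['cy'])
    print(u,v)
    if 0<u<560 and 0<v<420: cv2.imwrite(f'pics/{n}3c.png',cv2.resize(m[max(0,v-40):v+40,max(0,u-50):u+50,::-1],(750,600),interpolation=cv2.INTER_CUBIC))
    for b in ['start_left','start_right']:
        print(n,b,[(round(r['score'],2),w(p,r['centre'])) for r in env.find_in(p,b)[:4]])
E
```

```text
t: 9.68
eef_pos: [676.7, 141.0, 206.1]
tcp_rot: [3.141, 0.0, -0.204]
ft_force: [-1.0, -0.0, 0.1]
opening: 0.005
grip_force: 0.0
pos [676.7 141.  206.1] rpy [ 3.1  0.  -0.2] F [-1.  -0.   0.1] t 9.68
shift cm [-0.4 -7.  10.6]
turn [ 0.  0. -0.]
237 252
top start_left [(0.61, array([769.3,  31.1,  65.7])), (0.53, array([573.3, 558.4,  66.7])), (0.47, array([655.4, 291.4,  56.6]))]
top start_right [(0.43, array([ 671.6, -241.3,   64.7]))]
scene 0.67 [412.5 195.3  80.9] [409.6 195.6] [ 87.7 116.1] 79.70379638671875
261 165
scene start_left []
scene start_right [(0.45, array([ 669. , -242.2,   65.6])), (0.33, array([476.1,  -4. ,  11.6]))]
281 394
wrist start_left [(0.69, array([774.5,  38.3,  67.9]))]
wrist start_right []
```

View pics/scene3c.png

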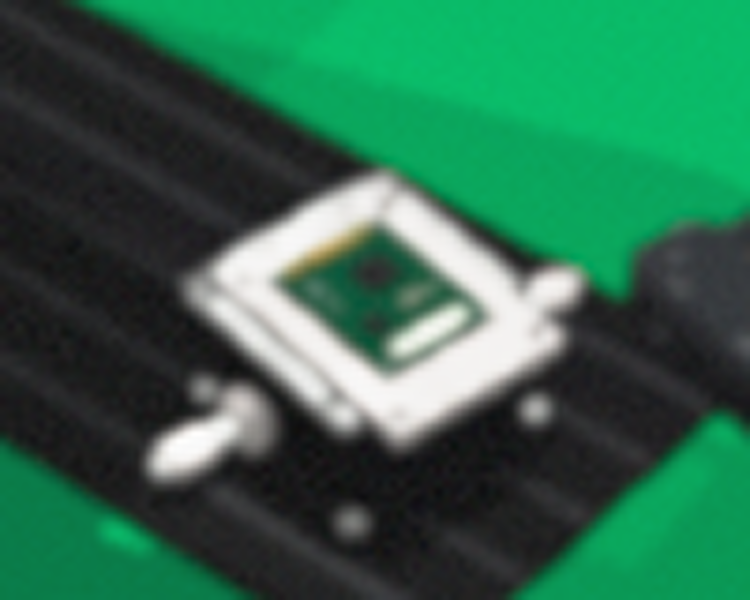

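```bash
python3 - <<'E'
import cv2
im=cv2.imread('pics/scene0.png')[125:205,211:311];cv2.imwrite('pics/s0c.png',cv2.resize(im,(750,600),interpolation=cv2.INTER_CUBIC))
E
```

```text
(no output)
```

View pics/s0c.png

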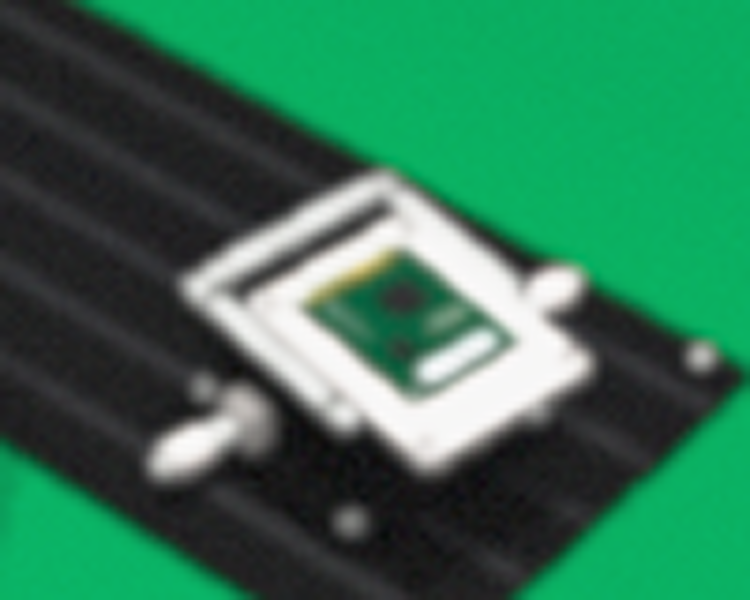

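The first view shows a dark gap between the stop bar and the carrier, around crop pixel (310,245). In the second that gap is gone, so the carrier is home, about 18 mm further in. Next is the button.

```bash
python3 -m inch '[[0,0,0,-0.2,-3.5,0,1],[0,0,0,-0.2,-3.5,0,1],[0,0,0,0,0,4,1],[0,0,0,0,0,4,1],[0,0,0,0,0,3,1],[0,0,0,0,0,0,1]]';  python3 - <<'E'
from h import *
np.set_printoptions(precision=2,suppress=True)
d(687,209.3,70,-.2)
E
```

```text
t: 11.02
eef_pos: [682.7, 212.0, 95.5]
tcp_rot: [3.14, 0.004, -0.202]
ft_force: [0.5, 0.2, 0.3]
opening: 0.003
grip_force: 0.0
pos [682.7 212.   95.5] rpy [ 3.14  0.   -0.2 ] F [0.5 0.2 0.3] t 11.03
shift cm [0.48 0.18 2.55]
turn [ 0.  0. -0.]
```

```bash
python3 -m inch '[[0,0,0,0.45,0.2,0.7,1],[0,0,0,0,0,0.7,1],[0,0,0,0,0,0.6,1],[0,0,0,0,0,0.2,1],[0,0,0,0,0,0,1]]';  python3 - <<'E'
from h import *
np.set_printoptions(precision=2,suppress=True)
d(687,209.3,62,-.2)
E
```

```text
t: 11.65
eef_pos: [687.8, 209.4, 75.7]
tcp_rot: [3.141, 0.0, -0.202]
ft_force: [-0.1, 0.1, -0.1]
opening: 0.005
grip_force: 0.0
pos [687.8 209.4  75.7] rpy [ 3.14  0.   -0.2 ] F [-0.1  0.1 -0.1] t 11.65
shift cm [-0.08  0.02  1.37]
turn [ 0.  0. -0.]
```

```bash
(python3 -m inch '[[0,0,0,0,0,0.3,1],[0,0,0,0,0,0.3,1],[0,0,0,0,0,0,1],[0,0,0,0,0,0,1]]'; python3 -m inch '[[0,0,0,0,0,0.2,1],[0,0,0,0,0,0,1]]'; python3 -m inch '[[0,0,0,0,0,0.2,1],[0,0,0,0,0,0,1]]';python3 -m inch '[[0,0,0,0,0,0.1,1],[0,0,0,0,0,0,1]]')|grep -E 'eef|ft'
```

```text
eef_pos: [687.8, 209.4, 69.7]
ft_force: [0.2, -0.6, 0.3]
eef_pos: [687.8, 209.3, 67.5]
ft_force: [-0.2, 0.5, -0.7]
eef_pos: [687.9, 209.4, 65.7]
ft_force: [0.0, 0.6, 2.5]
eef_pos: [687.9, 209.4, 64.7]
ft_force: [-0.3, 0.4, 3.0]
```

```bash
(python3 -m inch '[[0,0,0,0,0,0.1,1],[0,0,0,0,0,0.1,1],[0,0,0,0,0,0,1]]'; python3 -m inch '[[0,0,0,0,0,0.05,1],[0,0,0,0,0,0,1],[0,0,0,0,0,0,1]]')|grep -E 'eef|ft'
```

```text
eef_pos: [687.9, 209.4, 62.7]
ft_force: [-0.0, -0.7, 4.4]
eef_pos: [687.8, 209.4, 62.2]
ft_force: [-0.2, 0.3, 4.6]
```

The button is down about 5 mm at 4.6 N, which matches its spring. I'll release it and draw back.

```bash
python3 -m inch '[[0,0,0,0,0,-0.5,1],[0,0,0,0,0,-1,1],[0,0,0,0,0,-4,1],[0,0,0,0,0,-5,1],[0,0,0,0,0,-5,1],[0,0,0,0,3,0,1],[0,0,0,0,5,0,1],[0,0,0,0,5,0,1],[0,0,0,0,0,0,1],[0,0,0,0,0,0,1]]'; python3 - <<'E'
from h import *
np.set_printoptions(precision=1,suppress=True)
for n in ['top','scene']:
    p=cam(n,n+'4.png'); W=cloud(p)
    Q=W.reshape(-1,3); k=np.hypot(Q[:,0]-687.5,Q[:,1]-209.4)<9; print(n,'cap z',np.nanmedian(Q[k,2]))
    for r in env.trace(p,'carrier')[:2]:
        P=W[r['mask']]; P=P[(P[:,2]>76)&(P[:,2]<92)]
        if len(P)>10:
            c,s,a=cv2.minAreaRect(P[:,:2].astype(np.float32)); print(r['score'],np.array(c),np.array(s),a)
E
```

```text
t: 14.9
eef_pos: [661.7, 82.1, 217.5]
tcp_rot: [-3.141, -0.0, -0.203]
ft_force: [0.3, 0.0, 1.4]
opening: 0.003
grip_force: 0.0
top cap z 67.36453772859682
0.84 [415.3 229.3] [ 30.8 107. ] 87.89620971679688
0.56 [661.1 272.4] [36.2 37.3] 86.64280700683594
scene cap z 66.4484670756965
0.73 [410.4 197. ] [ 84.8 115.2] 77.38227081298828
```

View pics/scene4.png

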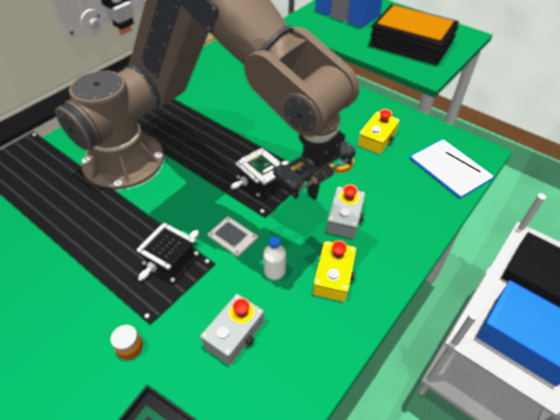

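The carrier is still home at (262,165). The start button at (345,212) is back up, with its cap at 67 mm. Nothing else has moved, and the arm is clear.

```bash
python3 -c "
from cell import env
print(env.job_done())"
```

```text
the job is handed in; nothing more can be done
None
```

The carrier on the left stage is home against its stop bar, and the left start button was pressed about 5 mm down and came back up; the arm is drawn back clear and the job is handed in.

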